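# Close up and lock the line on the proofing bed

## Task

Close up the loose line of wooden ornament blocks on the proofing bed. With the fingertips, push the knobbed lever of the eccentric half a turn round to its other stop, so that the cam is at its low point and the lock-up bar is free; then push the bar forward until it holds all the blocks snug and square against the head bar, and push the lever all the way back to lock the bar there. Only push: pick up nothing, and leave the tools lying round the bed where they are.

Things in the scene. Friction and masses are not known exactly. Their poses are not given: they have to be found in the camera images.
- bed: Heavy dark cast proofing bed, fixed, 320 mm along x by 300 mm. Origin: centre of its underside. x points forward from lock-up bar to head bar (away from the robot, yaw within 0.25 rad), y left. Flat bed top 30 mm above the origin; steel bearers 25 mm wide, 23 mm high above it along the left and right edges.
- head (a point): Middle of the fixed steel head bar's near face, at its top edge, 20 mm above the bed top, at bed x = +100 mm. The blocks are home when their far ends touch this face.
- bar (a joint): Slide of the lock-up bar, m: 0 fully back, growing forward (bed x), end of travel 0.095; it meets the blocks fully home at 0.070. Locked by the eccentric, a brake shoe holds it against 35 N and more; released, it slides with about 6 N of friction and stays where it is left.
- bar_back (a point): Top edge of the lock-up bar's near face, the face to push, 18 mm above the bed top, at bed y = +20 mm, in line with the middle block. The steel bar is 20 mm thick and crosses the bed from y = -72 to +122 mm. The bed behind it is clear.
- cam (a joint): Eccentric with lever at the bar's right end, riding on it. Rad, anticlockwise from above: 0 = locked, at its stop, lever pointing back (bed -x); 1.57 = lever pointing outward over the right bearer (bed -y); 3.14 = low point, other stop, lever pointing forward. The brake bites below about 0.5. Pushing the knob takes about 2 N, up to about 10 N below 0.5. It stays where left.
- pivot (a point): Top of the eccentric's vertical axis, 38 mm above the bed top, over the right end of the lock-up bar.
- knob (a point): Centre of the black upright knob on the lever's end, 60 mm from the pivot axis, 55 mm above the bed top. The knob reaches from 34 to 69 mm above the bed top, 14 mm across at its foot, 23 mm at its widest (54 to 62 mm up). The lever arm under it is 11 mm thick, its middle 31 mm above the bed top.
- block_right: Right-hand wooden ornament block, 70 mm along its x x 46 mm x 21 mm high (23 mm with the raised pattern on top), about 60 g, loose on the bed between lock-up bar and head bar, its x roughly along bed x. Origin at the centre of its underside; home at bed x = +65 mm.
- block_mid: Middle wooden ornament block, 70 mm along its x x 46 mm x 21 mm high (23 mm with the raised pattern on top), about 60 g, loose on the bed between lock-up bar and head bar, its x roughly along bed x. Origin at the centre of its underside; home at bed x = +65 mm.
- block_left: Left-hand wooden ornament block, 70 mm along its x x 46 mm x 21 mm high (23 mm with the raised pattern on top), about 60 g, loose on the bed between lock-up bar and head bar, its x roughly along bed x. Origin at the centre of its underside; home at bed x = +65 mm.
- stick: Steel composing stick with a brass knee, 240 x 52 x 21 mm, loose on the bench to the right of the bed, long side along its x. Origin at the centre of its underside. To be left alone.
- planer: Wooden planing block, 90 x 65 x 50 mm, loose on the bench to the left of the bed. Origin at the centre of its underside. To be left alone.
- quoin_key: Steel T-shaped key lying on the bench beyond the bed, 92 mm across the T and 87 mm long, 12 mm thick. Origin under the middle of the T bar. To be left alone.
- tin: Round metal tin, 76 mm across and 45 mm high, on the bench beyond the bed. Origin at the centre of its underside. To be left alone.
Not all that is in view belongs to the job. What is shaped like the block_mid but white is not meant.

How it is judged:
On the way, in this order (a step that is already met when the one before it is completed fails the run):
1. the eccentric is turned to its low point, freeing the bar (value of joint cam above 2.85 rad), for 0.1 s.
2. with the eccentric free, the bar is pushed forward and holds the blocks home (value of joint bar above 0.068 m and value of joint cam above 2 rad), for 0.2 s.
At the end, for the whole second after the job is handed in: The lever is back within 0.2 rad of its locked stop, the bar stands within 2 mm of where it meets the blocks fully home (joint 0.070), and all three blocks lie flat on the bed, within 2 mm of home and square to it within 0.04 rad (value of joint cam below 0.2 rad and value of joint bar between 0.068 and 0.072 m and velocity of joint bar below 0.005 m/s and x of block_right in the frame of bed between 0.063 and 0.067 m and angle between the x axis of each of block_right, block_mid, block_left and the x axis of bed, either way round below 0.04 rad and z of each of block_right, block_mid, block_left in the frame of bed below 0.034 m and x of block_mid in the frame of bed between 0.063 and 0.067 m and x of block_left in the frame of bed between 0.063 and 0.067 m); the robot touches nothing.
It fails at once if one of the tools lying round the bed (composing stick, planing block, T key, tin) is moved more than 15 mm (distance of any of stick, planer, quoin_key, tin from where it was at the start of the episode above 0.015 m).
It fails at once if an ornament block is lifted off the bed or tipped (z of any of block_right, block_mid, block_left in the frame of bed above 0.042 m or angle between any of block_right, block_mid, block_left's own z axis and vertical above 0.35 rad).
It fails at once if the bar is forced along while the eccentric is still locked (value of joint cam below 0.3 rad and (velocity of joint bar above 0.02 m/s or velocity of joint bar below -0.02 m/s)).
It also fails if it takes over 72 s, if anything falls off the work surface, if the arm or the gripper's body presses on something with over 40 N, if the wrist force passes 120 N, or if a joint passes its speed limit or range.

## Robot

A 6-joint arm with a two-finger parallel gripper is mounted at the origin on the work surface. World frame = base frame: x ahead of the robot, y to its left, z up, the work surface at z = 0. Lengths are in m, angles in rad, forces in N, time in s.
With the tool pointing down it reaches from about 0.35 to 0.775 m from the base axis. Payload 5.5 kg.
Tool frame: the origin (TCP) lies at the very end of the fingers, on their centre line; the grasp point (between the pads) lies 19 mm behind it; x points along the fingers, y is the direction in which the jaws open and shut, and the axes are right-handed (so a half turn about x gives the same grasp; the last joint's range is limited). The gripper opens to 85 mm and grips with 20 to 120 N. Pads are 22 mm wide; open, the fingers measure 114 mm over their backs; the gripper's body (76 mm by 85 mm) begins 54 mm behind the grasp point. The pads swing forward as they close: fully open they stand 13 mm farther back than shut.
Start: joints at [-1.384, 0.313, 0.046, 1.304, 0, 1.431], TCP at [0.185, -0.545, 0.231] pointing down, gripper open.
Joint ranges: [-2.76, 2.76], [-0.86, 1.69], [-1.03, 1.26], [-2.2, 2.34], [-1.47, 1.5], [-3.14, 3.14]. Speed limits (rad/s): [2.57, 2.57, 3.14, 3.14, 3.14, 3.14].

## Interface

Orientations are given as a unit quaternion [w, x, y, z].
In Python, from workcell import env gives the robot as it stands.
- The arm moves only by the tool servo_tool, never from a script. Its argument "increments" is a list of rows, each an object with "offset": the shift along the tool's x, y, z in cm, a list of three; "yaw": the turn about the tool's x in degrees. In form: [{"offset": [x, y, z], "yaw": yaw}, ...]. A call has exactly 8 rows; each row is the pose to reach, as a shift and turn from the pose commanded when the call began, along the tool's axes at that moment; what a row does not reach only later rows make up. A row lasts 1/10 s, in which the tool goes at most 50 mm and 8.59 degrees, less where a joint would pass 70% of its speed; a pose out of reach is approached as far as the arm can. A call with a gripper value outside its range is refused whole. "claw" is the opening, from 0 (shut) to 1 (fully open), set as the call begins (left out, the last holds). The fingers move at their own pace and stop on an object; "force" is the grip in N (left out, the last holds). Time passes only in rows, so rows that repeat a pose let the fingers close, or fill a call up. It gives the time, the measured TCP pose, the force and the opening at its end, in the units of the state.
- env.get_state(): the state, without advancing time (a new reading comes with each control period).
- env.read_camera(name): name is "scene" or "top" or "wrist"; returns (picture, depth): 384x512x3 uint8, red, green, blue; 384x512 float32, m along the optical axis (not along the pixel's ray), 0 where there is no reading.
- env.camera_model(name): a dict with "vertical_fov" (degrees; the focal length in pixels is half the picture's height over the tangent of half this angle, whatever the lens; pixels are square), "cx", "cy" (the principal point, pixels), "D" ([k1, k2, p1, p2, k3] as OpenCV has them; the pictures are not rectified), "world_from_camera" (4x4, takes a point from camera to world coordinates). Camera axes: x right, y up, looking along -z (the intrinsics and any distortion apply to the point x, -y, -z); pixel columns grow to the right and rows downward; lengths in m; the calibration is good to about 2 mm. A picture is of the moment at which its call begins: read the wrist's pose just before it. camera_model takes no time and is no camera call; for the wrist camera it gives the pose at the moment of the call.
- env.hand_in(): hands the job in, once; it reports no verdict.
The state is a dict: "clock": time; "joint_pos": joint angles; "qvel": joint speeds; "tau": joint torques, N m; "tcp_pos": TCP position; "orientation": TCP orientation; "wrist_force": force on the tool from outside, world axes, zero at the start; "ft_torque": the same for the moment, N m; "finger_gap": finger opening in m.
Only numpy, scipy, OpenCV 4.12 (cv2) and the standard library are available. Lean on these libraries where they do the work, as an engineer would, in place of code of your own. Each camera call takes 0.05 s, during which the arm holds its last target.

## Working session

There is one attempt and no reset: what is moved stays moved. The work goes in short steps, Python scripts to look and compute and a tool call to move; the robot and the scene stay as the last step left them, time stands still between calls to the robot, and variables do not carry over. Pictures are saved under pics/ and viewed, and the job is handed in when it is done.

Besides the shell and the picture viewer there is one more tool, called after ">>>" as name(argument=value, ...) on one line, values as JSON. servo_tool: Moves the arm, as the interface text tells. Its arguments: {"type":"object","properties":{"increments":{"type":"array","items":{"type":"object","properties":{"offset":{"type":"array","items":{"type":"number"}},"yaw":{"type":"number"}}}},"claw":{"type":"number"},"force":{"type":"number"}},"required":["increments"]}

```bash
mkdir -p pics; ls
cat > h.py <<'E'
import numpy as np, cv2
from workcell import env
def K(m,h=384):
    f=h/2/np.tan(np.radians(m["vertical_fov"])/2)
    return np.array([[f,0,m["cx"]],[0,f,m["cy"]],[0,0,1]]),np.array(m["D"],float)
def ray(m,uv):
    k,D=K(m); p=cv2.undistortPoints(np.array(uv,float).reshape(-1,1,2),k,D).reshape(-1,2)
    T=np.array(m["world_from_camera"]); d=np.c_[p[:,0],-p[:,1],-np.ones(len(p))]
    return T[:3,3],d@T[:3,:3].T
def onz(m,uv,z):
    o,d=ray(m,uv); return o+d*((z-o[2])/d[:,2])[:,None]
def proj(m,P):
    k,D=K(m);T=np.linalg.inv(np.array(m["world_from_camera"]));P=np.atleast_2d(P)
    c=P@T[:3,:3].T+T[:3,3]; c=c*[1,-1,-1]
    return cv2.projectPoints(c,np.zeros(3),np.zeros(3),k,D)[0].reshape(-1,2)
def shot(n,f=None):
    m=env.camera_model(n);p,d=env.read_camera(n)
    if f: cv2.imwrite(f"pics/{f}.png",p[:,:,::-1]); np.savez(f"pics/{f}.npz",p=p,d=d)
    return m,p,d
E
python3 - <<'E'
from h import *
import pickle
s=env.get_state(); print(s)
for n in("scene","top"):
    m,p,d=shot(n,n+"0"); pickle.dump(m,open(n+".pkl","wb")); print(m)
E
```

```text
pics
{'clock': 0.0, 'joint_pos': array([-1.38362002e+00,  3.14012391e-01,  4.49498916e-02,  1.30358576e+00,
       -6.44704422e-06,  1.43118192e+00]), 'qvel': array([-0.00092677, -0.00131171,  0.00229435,  0.00219107, -0.00107596,
       -0.00036131]), 'tau': array([-1.28186235e-03, -4.80622852e+01,  2.98533618e+01,  1.93934399e-02,
       -8.84276255e-05,  2.72478573e-06]), 'tcp_pos': array([ 0.1844616 , -0.54406055,  0.23039015]), 'orientation': array([-0.11436998, -0.69767043, -0.11567901,  0.69770613]), 'wrist_force': array([ 0.70852054, -0.66657759,  0.11071131]), 'ft_torque': array([-0.0481347 , -0.01444478, -0.03197445]), 'finger_gap': 0.0857641346037281}
{'vertical_fov': 46.5707703017261, 'cx': 252.81223231730618, 'cy': 196.39938753833349, 'D': array([-0.0660431,  0.       ,  0.       ,  0.       ,  0.       ]), 'world_from_camera': array([[ 0.04099649, -0.66725816,  0.74369741,  1.43784533],
       [ 0.99898288,  0.01338713, -0.043058  , -0.07454676],
       [ 0.01877483,  0.74470621,  0.6671283 ,  0.82833426],
       [ 0.        ,  0.        ,  0.        ,  1.        ]])}
{'vertical_fov': 46.51483882387801, 'cx': 246.5474431211471, 'cy': 191.09935962398308, 'D': array([-0.12820817,  0.        ,  0.        ,  0.        ,  0.        ]), 'world_from_camera': array([[-1.59249521e-03,  9.95884855e-01, -9.06135691e-02,
         5.57833841e-01],
       [-9.99813413e-01,  1.58761089e-04,  1.93161560e-02,
        -4.97396613e-03],
       [ 1.92510532e-02,  9.06274227e-02,  9.95698783e-01,
         1.11802422e+00],
       [ 0.00000000e+00,  0.00000000e+00,  0.00000000e+00,
         1.00000000e+00]])}
```

View pics/scene0.png

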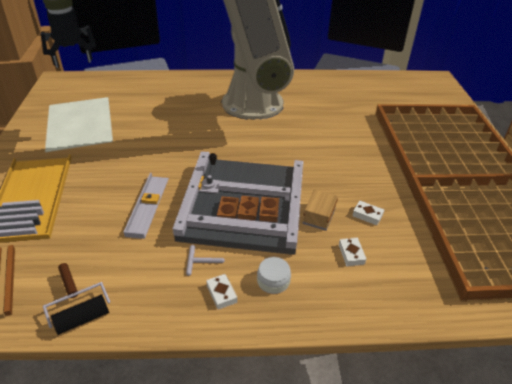

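View pics/top0.png

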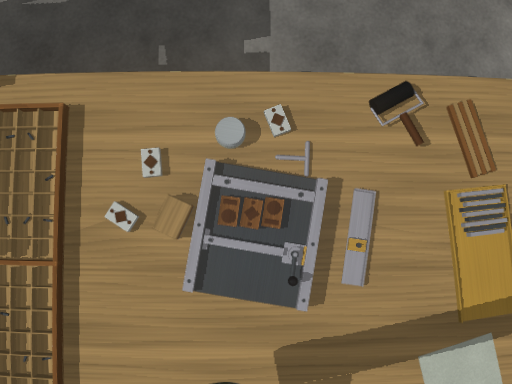

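Top view: the bed spans about (185–327, 160–310). The brown blocks are at (229,211), (252,212) and (273,212), and the white lookalikes at (278,120), (150,162) and (121,216) are not meant. The bar is at about (245,243), the pivot at (295,255) and the black knob at (293,281). Next I'll take a close crop and measure.

Run:
```python
from h import *
import pickle
p=np.load("pics/top0.npz")["p"];c=p[150:320,170:390]
cv2.imwrite("pics/topcrop.png",cv2.resize(c[:,:,::-1],None,fx=3.5,fy=3.5,interpolation=cv2.INTER_CUBIC))
p=np.load("pics/scene0.npz")["p"];c=p[140:260,110:350]
cv2.imwrite("pics/scenecrop.png",cv2.resize(c[:,:,::-1],None,fx=3.3,fy=3.3,interpolation=cv2.INTER_CUBIC))
```

```text
(no output)
```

View pics/topcrop.png

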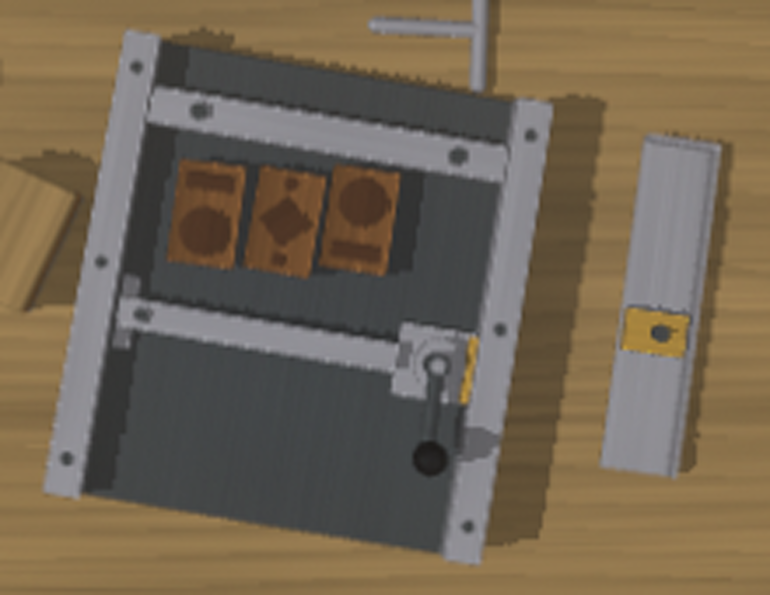

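View pics/scenecrop.png

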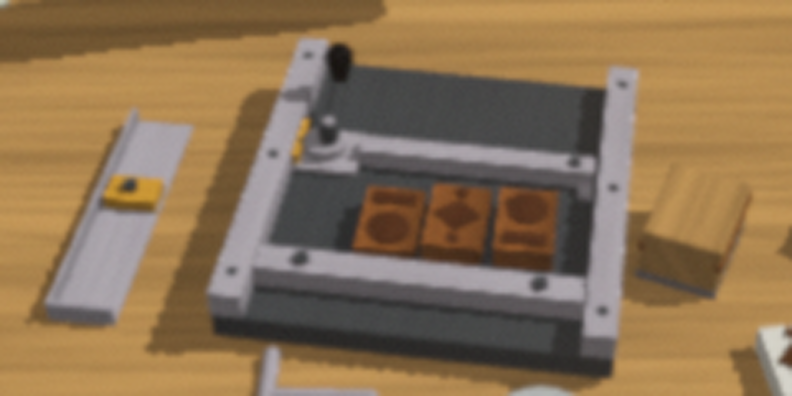

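```bash
cat > bed.py <<'E'
from h import *
import pickle
m=pickle.load(open("top.pkl","rb"))
c=np.array([[127,30],[552,103],[44,493],[480,563]])/3.5+[170,150]
P=onz(m,c,0.053)
ctr=P.mean(0)[:2]
fx=(P[0]+P[1]-P[2]-P[3])[:2]; yv=(P[0]+P[2]-P[1]-P[3])[:2]
yaw1=np.arctan2(fx[1],fx[0]);yaw2=np.arctan2(-yv[0],yv[1])
L=np.linalg.norm(fx)/2;W=np.linalg.norm(yv)/2
yaw=(yaw1+yaw2)/2
R=np.array([[np.cos(yaw),-np.sin(yaw)],[np.sin(yaw),np.cos(yaw)]])
def b2w(x,y): return ctr+R@np.array([x,y])
def w2b(p): return (np.asarray(p)[...,:2]-ctr)@R
E
python3 - <<'E'
from bed import *
print(P,ctr,yaw1,yaw2,L,W)
def q(u,v,z): return w2b(onz(m,np.array([[u,v]])/3.5+[170,150],z))[0].round(4)
print("knob",q(430,458,.030+.062),"pivot",q(437,364,.068))
print("bar back L,R",q(120,325,.048),q(392,366,.048),"head near",q(150,120,.05),q(505,180,.05))
print("block corners",[q(*a,.051) for a in [(180,163),(245,170),(168,260),(234,270),(260,168),(325,175),(247,270),(312,277),(335,165),(400,172),(322,268),(386,275)]])
# depth-based knob & scene ray
ms=pickle.load(open("scene.pkl","rb"))
def qs(u,v,z): return w2b(onz(ms,np.array([[u,v]])/3.3+[110,140],z))[0].round(4)
print("scene knob top",qs(340,50,.099),"pivot",qs(329,121,.068), "corner",qs(318,40,.053),qs(637,70,.053),qs(208,298,.053),qs(612,345,.053))
for n in("pivot",):print(b2w(-.06,-.1))
E
```

```text
[[ 0.73346584  0.0712992   0.053     ]
 [ 0.6831374  -0.2220693   0.053     ]
 [ 0.41818108  0.12584917  0.053     ]
 [ 0.36968455 -0.16886721  0.053     ]] [ 0.55111722 -0.04844704] -0.16972954959975176 -0.1664898510703395 0.31895199149280623 0.29816530332521934
knob [-0.0906 -0.0985] pivot [-0.0301 -0.0964]
bar back L,R [-0.0402  0.1186] [-0.037  -0.0688] head near [0.1013 0.1224] [ 0.1013 -0.1253]
block corners [array([0.0755, 0.097 ]), array([0.0782, 0.0523]), array([0.0089, 0.0937]), array([0.0096, 0.0483]), array([0.0813, 0.0424]), array([ 0.084 , -0.0023]), array([0.0111, 0.0396]), array([ 0.0138, -0.0049]), array([ 0.0919, -0.0079]), array([ 0.0946, -0.0527]), array([ 0.0209, -0.0106]), array([ 0.0234, -0.0545])]
scene knob top [-0.0821 -0.0958] pivot [-0.0269 -0.0953] corner [-0.1544 -0.1317] [-0.1533  0.1508] [ 0.167  -0.1463] [0.1704 0.1471]
[ 0.47523115 -0.13699818]
```

```bash
cat > mv.py <<'E'
from bed import *
from scipy.spatial.transform import Rotation as Ro
def rot(s=None):
    q=(s or env.get_state())["orientation"]; return Ro.from_quat([q[1],q[2],q[3],q[0]]).as_matrix()
def off(xyz,s=None):
    s=s or env.get_state(); return (rot(s).T@(np.array(xyz)-s["tcp_pos"])*100).round(2)
E
python3 - <<'E'
from mv import *
s=env.get_state(); R3=rot(s); print(R3.round(3)); print("bed x,y dirs",R)
for a in [(-.09,-.055)]:
    t=b2w(*a); print(t, off([*t,.15],s))
by=np.array([*R[:,1],0]); ty=R3[:,1]
print("tool y azimuth deg",np.degrees(np.arctan2(ty[1],ty[0])),"bed y az",np.degrees(np.arctan2(by[1],by[0])))
E
```

```text
[[-0.     0.321 -0.947]
 [ 0.002 -0.947 -0.321]
 [-1.    -0.002 -0.   ]]
bed x,y dirs [[ 0.98590281  0.167319  ]
 [-0.167319    0.98590281]]
[ 0.45318342 -0.08761298] [  8.11 -34.6  -40.1 ]
tool y azimuth deg -71.27577055029928 bed y az 80.36802367559288
```

>>> servo_tool(increments=[{"offset":[0,-2.5,-3],"yaw":-7},{"offset":[0,-5.5,-6.5],"yaw":-15},{"offset":[0,-8.5,-10],"yaw":-23},{"offset":[0,-11.5,-13.5],"yaw":-31},{"offset":[0,-14.5,-17],"yaw":-39},{"offset":[0,-17.5,-20.5],"yaw":-47},{"offset":[0,-20.5,-24],"yaw":-55},{"offset":[0,-23.5,-27.5],"yaw":-61.7}], claw=0, force=60)

```text
clock: 0.9
tcp_pos: [0.37, -0.2319, 0.2311]
orientation: [0.458, 0.539, 0.458, -0.539]
wrist_force: [0.9, -0.9, 0.5]
finger_gap: 0.0002
```

Run:
```python
from mv import *
s=env.get_state(); print(s["clock"],s["tcp_pos"],s["joint_pos"].round(2),s["finger_gap"],rot(s).round(3))
t=b2w(-.09,-.06); print(off([*t,.15],s))
```

```text
0.9 [ 0.36997913 -0.23192272  0.23109937] [-0.74  0.05 -0.28  1.24  0.    0.99] 0.0002352773364241854 [[-0.     0.987 -0.162]
 [ 0.    -0.162 -0.987]
 [-1.    -0.    -0.   ]]
[  8.11   5.88 -15.08]
```

>>> servo_tool(increments=[{"offset":[0.5,1,-2.5]},{"offset":[2,2,-5]},{"offset":[3.5,3,-8]},{"offset":[5,4,-11]},{"offset":[6.5,5,-13.5]},{"offset":[8,5.9,-15]},{"offset":[8.1,5.9,-15]},{"offset":[8.1,5.9,-15]}])

```text
invalid input
```

Run:
```python
from mv import *
s=env.get_state(); print(s["clock"],s["tcp_pos"],w2b(s["tcp_pos"]),s["joint_pos"].round(2))
m2,p,d=shot("wrist","w1"); pickle.dump(m2,open("w1.pkl","wb"))
_,p,d=shot("top","top1")
cv2.imwrite("pics/top1c.png",cv2.resize(p[150:320,170:390,::-1],None,fx=3.5,fy=3.5))
```

```text
0.9 [ 0.36997913 -0.23192272  0.23109937] [-0.14788558 -0.21119703] [-0.74  0.05 -0.28  1.24  0.    0.99]
```

View pics/w1.png

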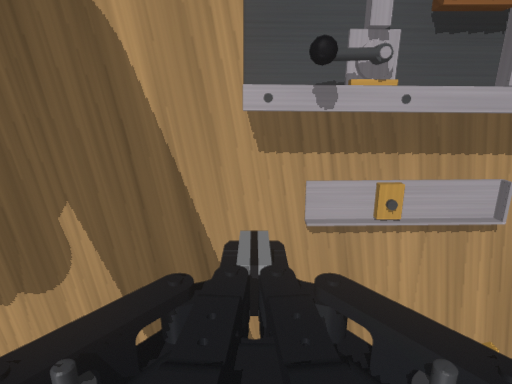

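View pics/top1c.png

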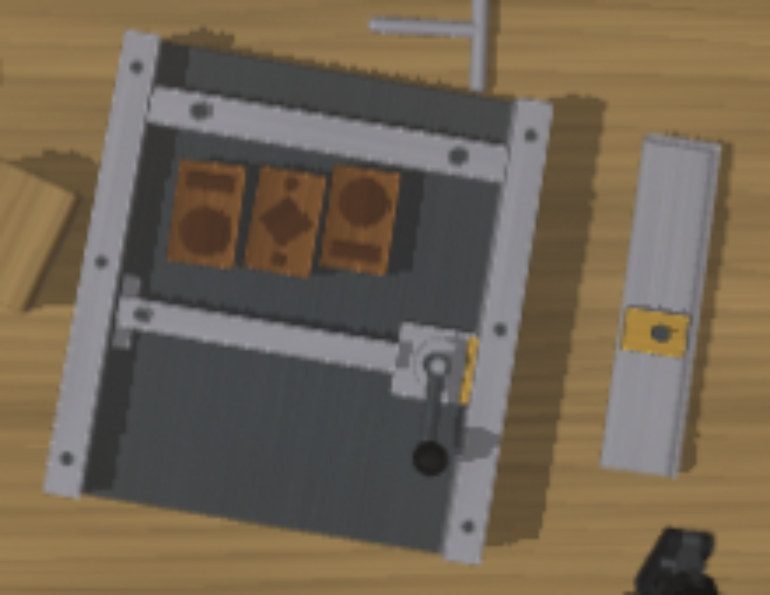

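The wrist view shows the knob at (323,49), the pivot at (386,52) and the shut fingertips at (255,235). The last call was refused because it left out yaw, so nothing moved. I'll cross-check positions with this view.

Run:
```python
from mv import *
m2=pickle.load(open("w1.pkl","rb"))
for n,uv,z in (("knob",(323,49),.092),("pivot",(386,51),.068),("bearer corner",(244,84),.053),("bearer corner inner?",(244,111),.053),("bolt",(268,98),.053)):
    print(n,w2b(onz(m2,[uv],z))[0])
```

```text
knob [-0.09147927 -0.09891493]
pivot [-0.0302015  -0.09650881]
bearer corner [-0.15774138 -0.12410872]
bearer corner inner? [-0.15783912 -0.1492921 ]
bolt [-0.1344022  -0.13692386]
```

>>> servo_tool(increments=[{"offset":[0.5,1,-2.5],"yaw":0},{"offset":[2,2,-5],"yaw":0},{"offset":[3.5,3,-8],"yaw":0},{"offset":[5,4,-11],"yaw":0},{"offset":[6.5,5,-13.5],"yaw":0},{"offset":[8,5.9,-15],"yaw":0},{"offset":[8.1,5.9,-15],"yaw":0},{"offset":[8.1,5.9,-15],"yaw":0}])

```text
clock: 1.8
tcp_pos: [0.4521, -0.0958, 0.1498]
orientation: [-0.456, -0.54, -0.457, 0.54]
wrist_force: [0.1, -0.1, -0.5]
finger_gap: 0.0
```

Run:
```python
from mv import *
s=env.get_state(); print(s["clock"],s["tcp_pos"],w2b(s["tcp_pos"]),s["joint_pos"].round(2))
m2,p,d=shot("wrist","w2"); pickle.dump(m2,open("w2.pkl","wb"))
```

```text
1.8 [ 0.45212919 -0.09583371  0.14982508] [-0.08966388 -0.06328124] [-0.38  0.14 -0.38  1.05 -0.    1.36]
```

View pics/w2.png

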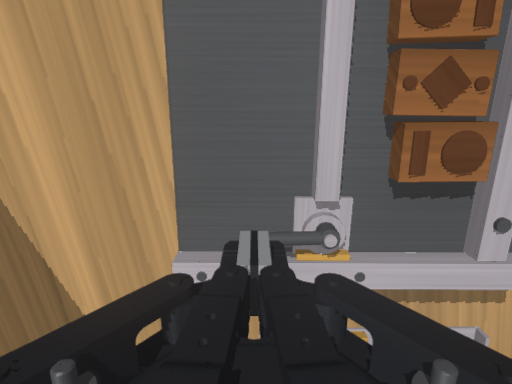

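```bash
cat > path.py <<'E'
from mv import *
from scipy.optimize import brentq
def pusher(th,piv,sgn,a=.012,b=.011,r=.0115,rad=.06):
    ph=np.pi+th; k=np.array(piv)+rad*np.array([np.cos(ph),np.sin(ph)])
    t=sgn*np.array([-np.sin(ph),np.cos(ph)])
    f=lambda d:np.hypot(max(abs(d*t[0])-a,0),max(abs(d*t[1])-b,0))-r
    d=brentq(f,0.005,.06); return k-d*t
def rows(ths,piv,sgn,z,p0,**k):
    for th in ths:
        P=pusher(th,piv,sgn,**k); w=b2w(*P)
        dx,dy=(P-p0)*100
        print(round(th,2),P.round(4),"off y,z(cm)",round(dx,2),round(-dy,2))
E
python3 - <<'E'
from path import *
rows(np.linspace(0,3.3,23),(-.0305,-.097),1,.074,np.array([-.09,-.063]))
E
```

```text
0.0 [-0.0905 -0.0745] off y,z(cm) -0.05 1.15
0.15 [-0.0932 -0.0835] off y,z(cm) -0.32 2.05
0.3 [-0.0948 -0.0922] off y,z(cm) -0.48 2.92
0.45 [-0.0954 -0.1006] off y,z(cm) -0.54 3.76
0.6 [-0.0951 -0.1088] off y,z(cm) -0.51 4.58
0.75 [-0.0933 -0.1177] off y,z(cm) -0.33 5.47
0.9 [-0.0895 -0.1268] off y,z(cm) 0.05 6.38
1.05 [-0.0836 -0.1357] off y,z(cm) 0.64 7.27
1.2 [-0.0757 -0.1438] off y,z(cm) 1.43 8.08
1.35 [-0.0671 -0.1503] off y,z(cm) 2.29 8.73
1.5 [-0.0582 -0.1552] off y,z(cm) 3.18 9.22
1.65 [-0.0493 -0.1587] off y,z(cm) 4.07 9.57
1.8 [-0.0404 -0.1609] off y,z(cm) 4.96 9.79
1.95 [-0.0318 -0.1621] off y,z(cm) 5.82 9.91
2.1 [-0.0234 -0.1624] off y,z(cm) 6.66 9.94
2.25 [-0.0144 -0.1611] off y,z(cm) 7.56 9.81
2.4 [-0.0049 -0.1579] off y,z(cm) 8.51 9.49
2.55 [ 0.0044 -0.1526] off y,z(cm) 9.44 8.96
2.7 [ 0.0131 -0.1451] off y,z(cm) 10.31 8.21
2.85 [ 0.0202 -0.1367] off y,z(cm) 11.02 7.37
3.0 [ 0.0257 -0.128 ] off y,z(cm) 11.57 6.5
3.15 [ 0.0297 -0.119 ] off y,z(cm) 11.97 5.6
3.3 [ 0.0323 -0.11  ] off y,z(cm) 12.23 4.7
```

>>> servo_tool(increments=[{"offset":[1.5,0,0],"yaw":0},{"offset":[3,0,0],"yaw":0},{"offset":[4.5,0,0],"yaw":0},{"offset":[6,0,0],"yaw":0},{"offset":[7,0,0],"yaw":0},{"offset":[7.6,0,0],"yaw":0},{"offset":[7.6,0,0],"yaw":0},{"offset":[7.6,0,0],"yaw":0}])

```text
clock: 2.65
tcp_pos: [0.453, -0.0961, 0.0748]
orientation: [0.457, 0.54, 0.456, -0.54]
wrist_force: [-0.3, -0.0, 1.3]
finger_gap: 0.0
```

>>> servo_tool(increments=[{"offset":[0,0,0.8],"yaw":0},{"offset":[0,-0.1,1.4],"yaw":0},{"offset":[0,-0.3,2],"yaw":0},{"offset":[0,-0.4,2.5],"yaw":0},{"offset":[0,-0.5,3],"yaw":0},{"offset":[0,-0.5,3.5],"yaw":0},{"offset":[0,-0.5,4],"yaw":0},{"offset":[0,-0.5,4.5],"yaw":0}])

```text
clock: 3.45
tcp_pos: [0.4412, -0.1393, 0.0749]
orientation: [0.457, 0.541, 0.456, -0.539]
wrist_force: [1.9, 2.8, 0.9]
finger_gap: 0.0003
```

Run:
```python
from mv import *
s=env.get_state(); print(s["clock"],s["tcp_pos"],w2b(s["tcp_pos"]),s["wrist_force"])
_,p,d=shot("scene","sc2"); 
cv2.imwrite("pics/sc2c.png",cv2.resize(p[100:240,130:330,::-1],None,fx=4,fy=4,interpolation=cv2.INTER_CUBIC))
```

```text
3.45 [ 0.44118075 -0.1393227   0.07490121] [-0.09318145 -0.10798903] [1.94152828 2.75865632 0.88723572]
```

View pics/sc2c.png

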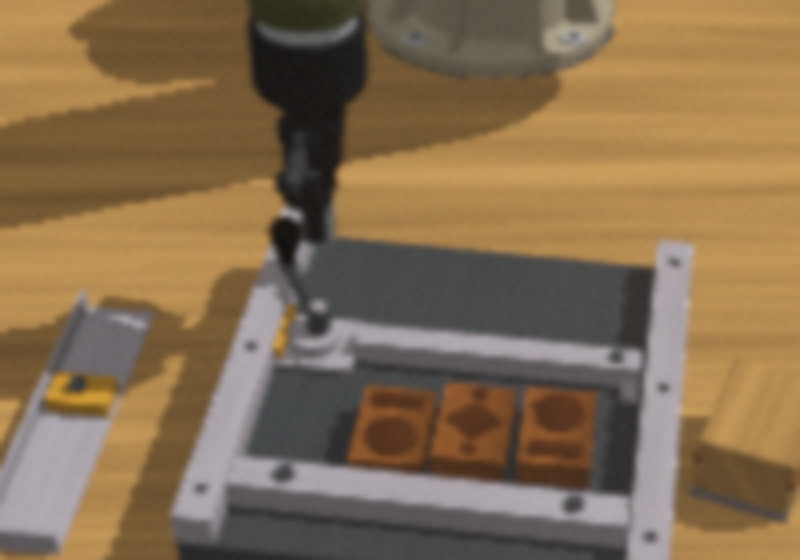

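The lever is turning, at about 0.6 rad now. I'll carry on along the arc.

>>> servo_tool(increments=[{"offset":[0,0.2,0.9],"yaw":0},{"offset":[0,0.55,1.8],"yaw":0},{"offset":[0,1.15,2.7],"yaw":0},{"offset":[0,1.95,3.5],"yaw":0},{"offset":[0,2.8,4.15],"yaw":0},{"offset":[0,3.7,4.65],"yaw":0},{"offset":[0,4.6,5.0],"yaw":0},{"offset":[0,5.45,5.2],"yaw":0}])

```text
clock: 4.3
tcp_pos: [0.4859, -0.1999, 0.074]
orientation: [-0.456, -0.54, -0.457, 0.54]
wrist_force: [-1.9, 1.5, -0.5]
finger_gap: 0.0001
```

Run:
```python
from mv import *
s=env.get_state(); print(s["clock"],s["tcp_pos"],w2b(s["tcp_pos"]),s["wrist_force"])
_,p,d=shot("scene","sc3"); 
cv2.imwrite("pics/sc3c.png",cv2.resize(p[100:240,130:330,::-1],None,fx=4,fy=4,interpolation=cv2.INTER_CUBIC))
```

```text
4.3 [ 0.48587981 -0.19994137  0.07402083] [-0.03896986 -0.16027414] [-1.87369815  1.5433246  -0.4702476 ]
```

View pics/sc3c.png

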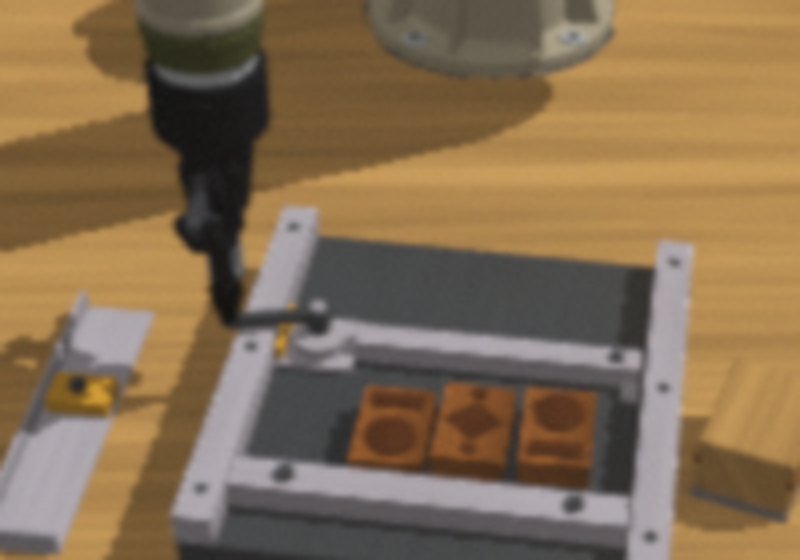

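>>> servo_tool(increments=[{"offset":[0,0.85,0.1],"yaw":0},{"offset":[0,1.7,0.15],"yaw":0},{"offset":[0,2.6,0],"yaw":0},{"offset":[0,3.55,-0.3],"yaw":0},{"offset":[0,4.5,-0.85],"yaw":0},{"offset":[0,5.35,-1.6],"yaw":0},{"offset":[0,6.05,-2.4],"yaw":0},{"offset":[0,6.6,-3.3],"yaw":0}])

```text
clock: 5.15
tcp_pos: [0.557, -0.1775, 0.0744]
orientation: [-0.457, -0.54, -0.456, 0.54]
wrist_force: [-1.8, -1.7, -0.4]
finger_gap: -0.0004
```

Run:
```python
from mv import *
s=env.get_state(); print(s["clock"],s["tcp_pos"],w2b(s["tcp_pos"]),s["wrist_force"])
_,p,d=shot("scene","sc4"); 
cv2.imwrite("pics/sc4c.png",cv2.resize(p[100:240,130:330,::-1],None,fx=4,fy=4,interpolation=cv2.INTER_CUBIC))
```

```text
5.15 [ 0.55700655 -0.17754769  0.07438068] [ 0.02740731 -0.1262953 ] [-1.83153309 -1.72838593 -0.43309764]
```

View pics/sc4c.png

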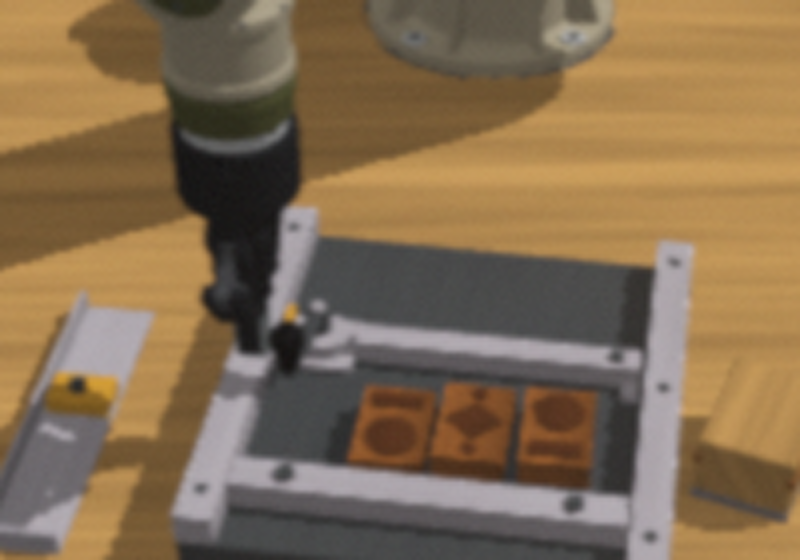

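>>> servo_tool(increments=[{"offset":[0,0.15,-0.3],"yaw":0},{"offset":[0,0.25,-0.6],"yaw":0},{"offset":[0,0.3,-0.8],"yaw":0},{"offset":[0,0.3,-1.0],"yaw":0},{"offset":[0,0.3,-1.1],"yaw":0},{"offset":[0,0.3,-1.2],"yaw":0},{"offset":[0,0.3,-1.2],"yaw":0},{"offset":[0,0.3,-1.2],"yaw":0}])

```text
clock: 6.0
tcp_pos: [0.5603, -0.1701, 0.0746]
orientation: [-0.457, -0.539, -0.454, 0.542]
wrist_force: [-4.4, -10.9, -1.6]
finger_gap: 0.0002
```

Run:
```python
from mv import *
s=env.get_state(); print(s["clock"],s["tcp_pos"],w2b(s["tcp_pos"]),s["wrist_force"])
```

```text
6.0 [ 0.56034965 -0.17013495  0.07455161] [ 0.02946298 -0.11842769] [ -4.37910376 -10.91168739  -1.61124686]
```

Force has risen to 12 N at the planned stop position, so the lever is on its low-point stop. Backing off, lifting and going behind the bar.

>>> servo_tool(increments=[{"offset":[0,0,1.5],"yaw":0},{"offset":[-0.5,0,2.5],"yaw":0},{"offset":[-3,0,2.5],"yaw":0},{"offset":[-5.5,0,2.5],"yaw":0},{"offset":[-6,-3,0],"yaw":0},{"offset":[-6,-6,-4],"yaw":0},{"offset":[-6,-9,-8.5],"yaw":0},{"offset":[-6,-11,-13],"yaw":0}])

```text
clock: 6.8
tcp_pos: [0.4736, -0.0224, 0.1348]
orientation: [0.456, 0.541, 0.456, -0.54]
wrist_force: [1.0, 0.9, 0.0]
finger_gap: 0.0001
```

Run:
```python
from mv import *
s=env.get_state(); print(s["clock"],s["tcp_pos"],w2b(s["tcp_pos"]),s["wrist_force"],rot(s).round(3)[:,1])
_,p,d=shot("top","top4"); 
cv2.imwrite("pics/top4c.png",cv2.resize(p[150:320,170:390,::-1],None,fx=3.5,fy=3.5,interpolation=cv2.INTER_CUBIC))
print(off([*b2w(-.078,.02),.040]))
```

```text
6.8 [ 0.47358331 -0.02238401  0.13479418] [-0.08080173  0.01272271] [0.95994444 0.88170702 0.02300873] [ 0.986 -0.168  0.   ]
[ 9.45  0.75 -0.07]
```

View pics/top4c.png

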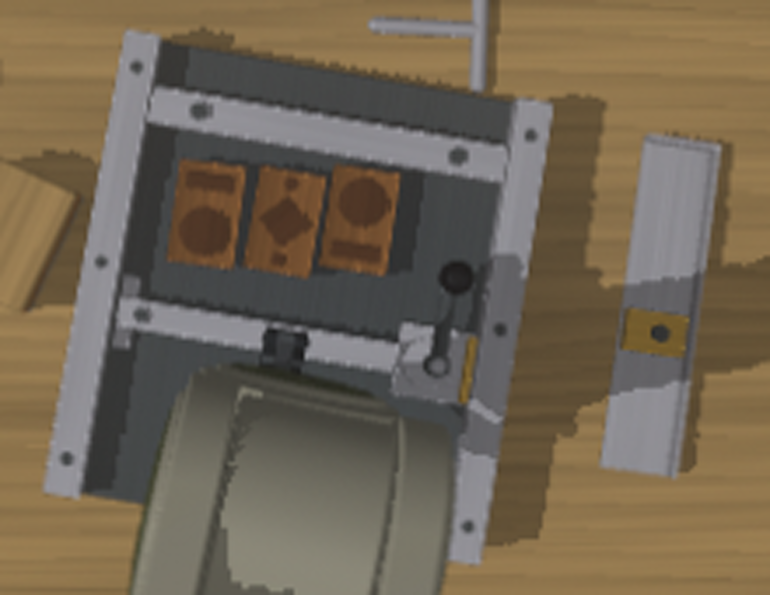

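Run:
```python
from mv import *
s=env.get_state(); print((proj(m,s["tcp_pos"])-[170,150])*3.5)
d=np.load("pics/top4.npz")["d"]; k,D=K(m)
for u,v in((251,248),(244,248)):
    dep=d[v,u]; o,dr=ray(m,[(u,v)]); P=o+dr[0]*dep; print(dep,P,w2b(P))
```

```text
[[254.92967229 426.32820022]]
0.8790229 [ 0.52573543 -0.0307491   0.23278304] [-0.02798518  0.01320159]
1.0608652 [ 0.51912297 -0.01942628  0.04933382] [-0.03639894  0.0232584 ]
```

>>> servo_tool(increments=[{"offset":[2,0.2,-0.5],"yaw":0},{"offset":[4,0.2,-0.7],"yaw":0},{"offset":[6,0.2,-0.7],"yaw":0},{"offset":[8,0.2,-0.7],"yaw":0},{"offset":[9,0.2,-0.7],"yaw":0},{"offset":[9.5,0.2,-0.7],"yaw":0},{"offset":[9.5,0.6,-0.7],"yaw":0},{"offset":[9.5,1,-0.7],"yaw":0}])

```text
clock: 7.65
tcp_pos: [0.487, -0.0184, 0.0401]
orientation: [0.457, 0.54, 0.456, -0.54]
wrist_force: [0.2, 0.3, -1.0]
finger_gap: 0.0001
```

Run:
```python
from mv import *
s=env.get_state(); print(s["clock"],s["tcp_pos"],w2b(s["tcp_pos"]),s["wrist_force"])
```

```text
7.65 [ 0.48699645 -0.01844249  0.04005865] [-0.06823717  0.01885295] [ 0.21992982  0.33675876 -0.95125515]
```

>>> servo_tool(increments=[{"offset":[0,0.5,0],"yaw":0},{"offset":[0,1,0],"yaw":0},{"offset":[0,1.5,0],"yaw":0},{"offset":[0,2,0],"yaw":0},{"offset":[0,2.5,0],"yaw":0},{"offset":[0,3,0],"yaw":0},{"offset":[0,3.5,0],"yaw":0},{"offset":[0,4,0],"yaw":0}])

```text
clock: 8.45
tcp_pos: [0.5235, -0.0245, 0.0394]
orientation: [-0.456, -0.539, -0.458, 0.541]
wrist_force: [-6.4, 0.3, 9.0]
finger_gap: -0.0001
```

Run:
```python
from mv import *
s=env.get_state(); print(s["clock"],s["tcp_pos"],w2b(s["tcp_pos"]),s["wrist_force"])
_,p,d=shot("scene","sc5"); 
cv2.imwrite("pics/sc5c.png",cv2.resize(p[100:240,130:330,::-1],None,fx=4,fy=4,interpolation=cv2.INTER_CUBIC))
```

```text
8.45 [ 0.523452   -0.02449404  0.0393504 ] [-0.03128301  0.01898641] [-6.44572024  0.2840221   8.97726293]
```

View pics/sc5c.png

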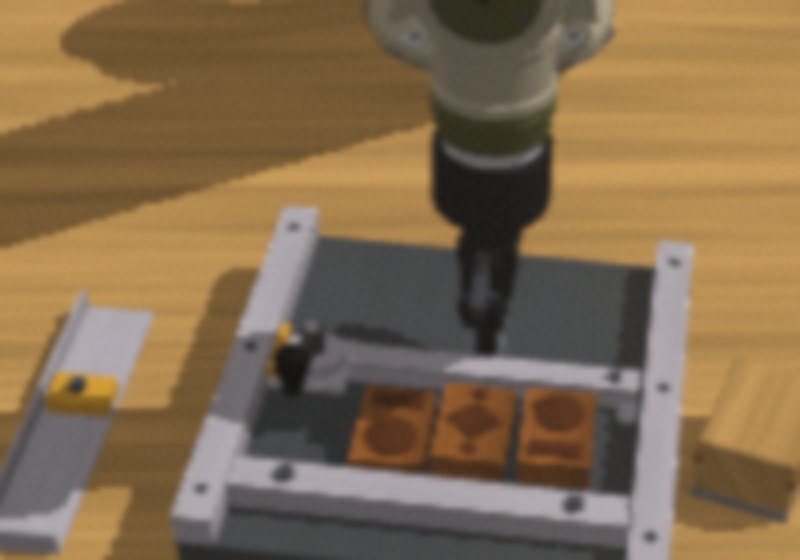

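>>> servo_tool(increments=[{"offset":[0,0.3,0],"yaw":0},{"offset":[0,0.6,0],"yaw":0},{"offset":[0,0.9,0],"yaw":0},{"offset":[0,1.2,0],"yaw":0},{"offset":[0,1.5,0],"yaw":0},{"offset":[0,1.8,0],"yaw":0},{"offset":[0,2.0,0],"yaw":0},{"offset":[0,2.2,0],"yaw":0}])

```text
clock: 9.3
tcp_pos: [0.5448, -0.0281, 0.0393]
orientation: [-0.455, -0.539, -0.458, 0.541]
wrist_force: [-7.7, 1.0, 8.6]
finger_gap: 0.0001
```

Run:
```python
from mv import *
s=env.get_state(); print(s["clock"],s["tcp_pos"],w2b(s["tcp_pos"]),s["wrist_force"])
_,p,d=shot("scene","sc6"); 
cv2.imwrite("pics/sc6c.png",cv2.resize(p[100:240,130:330,::-1],None,fx=4,fy=4,interpolation=cv2.INTER_CUBIC))
```

```text
9.3 [ 0.54478189 -0.02813803  0.03934776] [-0.0096441   0.01896268] [-7.65249752  0.98326968  8.59705556]
```

View pics/sc6c.png

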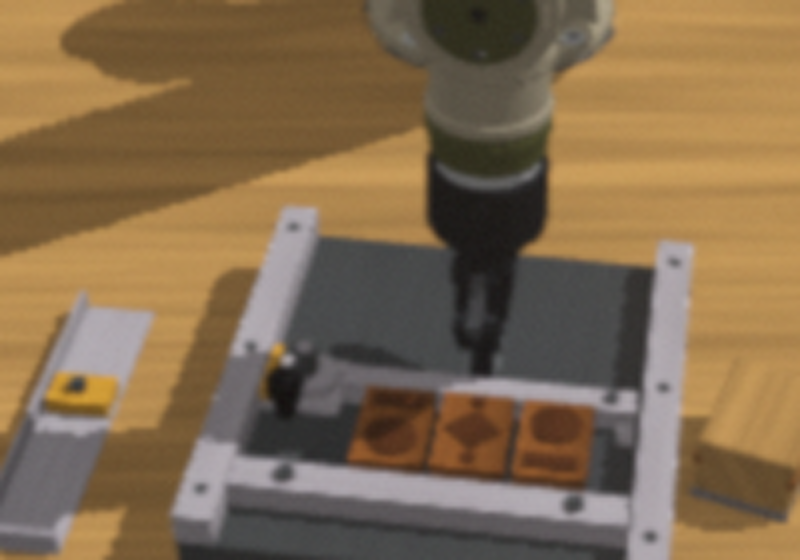

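>>> servo_tool(increments=[{"offset":[0,0.15,0],"yaw":0},{"offset":[0,0.3,0],"yaw":0},{"offset":[0,0.4,0],"yaw":0},{"offset":[0,0.5,0],"yaw":0},{"offset":[0,0.6,0],"yaw":0},{"offset":[0,0.7,0],"yaw":0},{"offset":[0,0.8,0],"yaw":0},{"offset":[0,0.8,0],"yaw":0}])

```text
clock: 10.15
tcp_pos: [0.5527, -0.0295, 0.0394]
orientation: [-0.455, -0.539, -0.458, 0.541]
wrist_force: [-7.7, 0.2, 7.6]
finger_gap: -0.0002
```

Run:
```python
from mv import *
s=env.get_state(); print(s["clock"],s["tcp_pos"],w2b(s["tcp_pos"]),s["wrist_force"])
_,p,d=shot("scene","sc7"); 
cv2.imwrite("pics/sc7c.png",cv2.resize(p[140:240,160:310,::-1],None,fx=5,fy=5,interpolation=cv2.INTER_CUBIC))
```

```text
10.15 [ 0.55273805 -0.02954221  0.03936772] [-0.00156515  0.01890952] [-7.66122718  0.18095257  7.55182679]
```

View pics/sc7c.png

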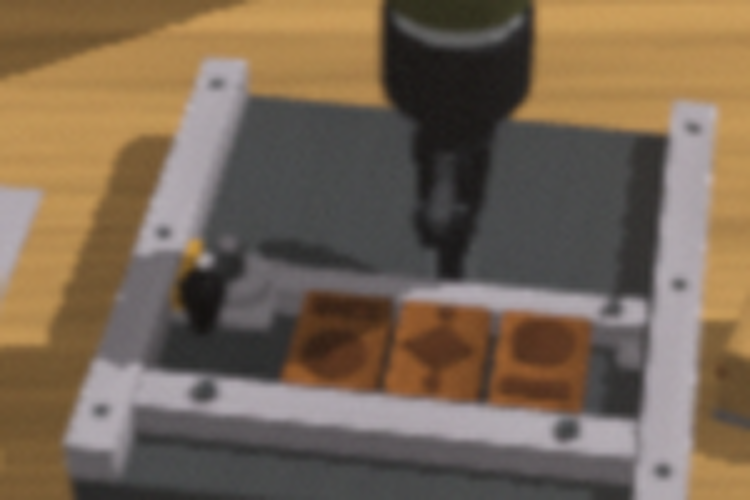

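>>> servo_tool(increments=[{"offset":[0,0.1,0],"yaw":0},{"offset":[0,0.2,0],"yaw":0},{"offset":[0,0.3,0],"yaw":0},{"offset":[0,0.4,0],"yaw":0},{"offset":[0,0.5,0],"yaw":0},{"offset":[0,0.5,0],"yaw":0},{"offset":[0,0.5,0],"yaw":0},{"offset":[0,0.5,0],"yaw":0}])

```text
clock: 11.0
tcp_pos: [0.5536, -0.0297, 0.0392]
orientation: [-0.454, -0.537, -0.459, 0.543]
wrist_force: [-17.4, 1.0, 16.7]
finger_gap: 0.0
```

Run:
```python
from mv import *
s=env.get_state(); print(s["clock"],s["tcp_pos"],w2b(s["tcp_pos"]),s["wrist_force"])
```

```text
11.0 [ 0.55356578 -0.02965549  0.0392238 ] [-0.00073014  0.01893633] [-17.3689874    1.02360512  16.73354831]
```

>>> servo_tool(increments=[{"offset":[0,0.2,0],"yaw":0},{"offset":[0,0.3,0],"yaw":0},{"offset":[0,0.3,0],"yaw":0},{"offset":[0,0,0],"yaw":0},{"offset":[0,-0.5,0],"yaw":0},{"offset":[0,-1.5,0],"yaw":0},{"offset":[0,-2.5,0],"yaw":0},{"offset":[-1,-3.5,0],"yaw":0}])

```text
clock: 11.8
tcp_pos: [0.5236, -0.0244, 0.0483]
orientation: [-0.456, -0.539, -0.457, 0.541]
wrist_force: [0.7, 0.2, -1.0]
finger_gap: 0.0001
```

>>> servo_tool(increments=[{"offset":[-3,-2,0],"yaw":0},{"offset":[-6,-4,0],"yaw":0},{"offset":[-9,-6,0],"yaw":0},{"offset":[-10,-8,0],"yaw":0},{"offset":[-10,-10,3],"yaw":0},{"offset":[-10,-10,6],"yaw":0},{"offset":[-10,-10,6],"yaw":0},{"offset":[-10,-10,6],"yaw":0}])

```text
clock: 12.6
tcp_pos: [0.4167, -0.0675, 0.1499]
orientation: [0.456, 0.541, 0.456, -0.54]
wrist_force: [-0.2, -0.6, -0.2]
finger_gap: 0.0
```

Run:
```python
from mv import *
s=env.get_state(); print(s["clock"],s["tcp_pos"],w2b(s["tcp_pos"]),s["wrist_force"])
_,p,d=shot("top","top8"); 
cv2.imwrite("pics/top8c.png",cv2.resize(p[155:275,180:360,::-1],None,fx=4.4,fy=4.4,interpolation=cv2.INTER_CUBIC))
```

```text
12.6 [ 0.41668701 -0.06753602  0.14986607] [-0.12934117 -0.04131261] [-0.18864093 -0.60325137 -0.18884543]
```

View pics/top8c.png

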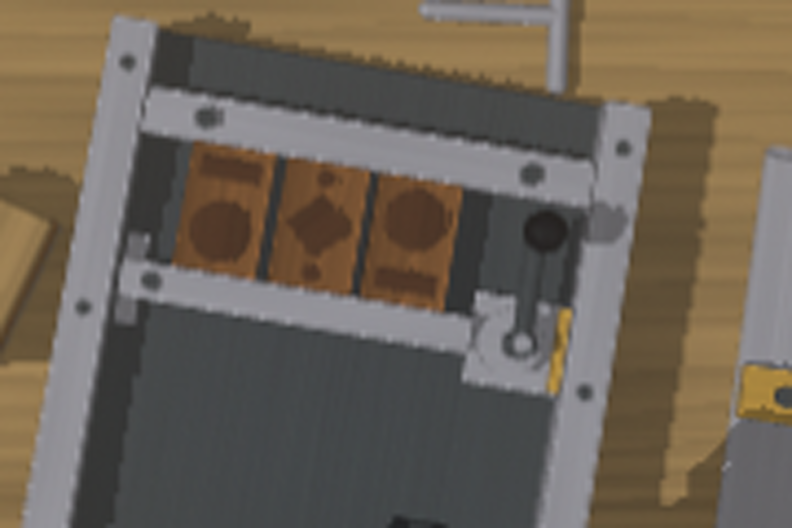

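The blocks are square between the bar (about y 265–350 in the crop) and the head. The knob is at (547,231) and the pivot at (520,343). Measuring these in bed coordinates.

Run:
```python
from path import *
def q(u,v,z): return w2b(onz(m,np.array([[u,v]])/4.4+[180,155],z))[0].round(4)
print("knob",q(547,231,.092),"pivot",q(520,343,.068),"bar back",q(130,295,.048),q(465,352,.048),"bar front",q(140,262,.048),q(470,318,.048),"head",q(145,130,.05))
piv=np.array([.0195,-.097])
s=env.get_state(); st=pusher(np.pi,piv,-1)+[0,.012]; print("start",st,off([*b2w(*st),.074],s), off([*b2w(*st),.15],s))
rows(np.linspace(3.15,-.15,23),piv,-1,.074,st)
```

```text
knob [ 0.0796 -0.0979] pivot [ 0.0198 -0.0963] bar back [0.0108 0.1147] [ 0.0105 -0.07  ] bar front [0.0293 0.1124] [ 0.0291 -0.0698] head [0.1007 0.122 ]
start [ 0.0795 -0.0625] [ 7.58 20.87  2.17] [-2.000e-02  2.088e+01  2.170e+00]
3.15 [ 0.0793 -0.074 ] off y,z(cm) -0.02 1.15
3.0 [ 0.0821 -0.083 ] off y,z(cm) 0.26 2.05
2.85 [ 0.0837 -0.0917] off y,z(cm) 0.42 2.92
2.7 [ 0.0844 -0.1001] off y,z(cm) 0.49 3.76
2.55 [ 0.0842 -0.1083] off y,z(cm) 0.47 4.58
2.4 [ 0.0824 -0.1172] off y,z(cm) 0.29 5.47
2.25 [ 0.0787 -0.1263] off y,z(cm) -0.08 6.38
2.1 [ 0.073  -0.1352] off y,z(cm) -0.65 7.27
1.95 [ 0.0652 -0.1434] off y,z(cm) -1.43 8.09
1.8 [ 0.0566 -0.1499] off y,z(cm) -2.29 8.74
1.65 [ 0.0477 -0.1549] off y,z(cm) -3.18 9.24
1.5 [ 0.0388 -0.1585] off y,z(cm) -4.07 9.6
1.35 [ 0.0299 -0.1608] off y,z(cm) -4.96 9.83
1.2 [ 0.0213 -0.1621] off y,z(cm) -5.82 9.96
1.05 [ 0.0129 -0.1624] off y,z(cm) -6.66 9.99
0.9 [ 0.0039 -0.1612] off y,z(cm) -7.56 9.87
0.75 [-0.0055 -0.1581] off y,z(cm) -8.5 9.56
0.6 [-0.0149 -0.153 ] off y,z(cm) -9.44 9.05
0.45 [-0.0237 -0.1456] off y,z(cm) -10.32 8.31
0.3 [-0.0309 -0.1372] off y,z(cm) -11.04 7.47
0.15 [-0.0364 -0.1285] off y,z(cm) -11.59 6.6
0.0 [-0.0405 -0.1195] off y,z(cm) -12.0 5.7
-0.15 [-0.0432 -0.1105] off y,z(cm) -12.27 4.8
```

>>> servo_tool(increments=[{"offset":[0,4,0],"yaw":0},{"offset":[0,8,0.5],"yaw":0},{"offset":[0,12,1],"yaw":0},{"offset":[0,16,1.6],"yaw":0},{"offset":[0,20,2.1],"yaw":0},{"offset":[0,20.9,2.1],"yaw":0},{"offset":[1.5,20.9,2.1],"yaw":0},{"offset":[3.5,20.9,2.1],"yaw":0}])

```text
clock: 13.45
tcp_pos: [0.6204, -0.1217, 0.1143]
orientation: [0.457, 0.54, 0.457, -0.539]
wrist_force: [0.5, -0.1, -0.5]
finger_gap: -0.0
```

>>> servo_tool(increments=[{"offset":[1.5,0,0],"yaw":0},{"offset":[3,0,0],"yaw":0},{"offset":[4,0,0],"yaw":0},{"offset":[4,0,0],"yaw":0},{"offset":[4,0,0],"yaw":0},{"offset":[4,0,0],"yaw":0},{"offset":[4,0,0],"yaw":0},{"offset":[4,0,0],"yaw":0}])

```text
clock: 14.25
tcp_pos: [0.6198, -0.1229, 0.075]
orientation: [0.457, 0.54, 0.456, -0.54]
wrist_force: [-0.1, -0.1, -0.5]
finger_gap: 0.0003
```

Run:
```python
from mv import *
s=env.get_state(); print(s["clock"],s["tcp_pos"],w2b(s["tcp_pos"]),s["wrist_force"])
```

```text
14.25 [ 0.61980997 -0.12294329  0.07504811] [ 0.08018901 -0.06195246] [-0.07648226 -0.12185226 -0.46439743]
```

>>> servo_tool(increments=[{"offset":[0,0,1.2],"yaw":0},{"offset":[0,0.2,2.0],"yaw":0},{"offset":[0,0.35,2.9],"yaw":0},{"offset":[0,0.4,3.75],"yaw":0},{"offset":[0,0.4,4.6],"yaw":0},{"offset":[0,0.25,5.5],"yaw":0},{"offset":[0,-0.1,6.4],"yaw":0},{"offset":[0,-0.7,7.3],"yaw":0}])

```text
clock: 15.05
tcp_pos: [0.6003, -0.1943, 0.0742]
orientation: [0.457, 0.54, 0.456, -0.54]
wrist_force: [1.0, 3.2, 0.1]
finger_gap: -0.0001
```

Run:
```python
from mv import *
s=env.get_state(); print(s["clock"],s["tcp_pos"],w2b(s["tcp_pos"]),s["wrist_force"])
_,p,d=shot("scene","sc9"); 
cv2.imwrite("pics/sc9c.png",cv2.resize(p[100:240,130:330,::-1],None,fx=4,fy=4,interpolation=cv2.INTER_CUBIC))
```

```text
15.05 [ 0.60031142 -0.19433965  0.07424826] [ 0.07291131 -0.13560481] [0.98231243 3.2128406  0.05558332]
```

View pics/sc9c.png

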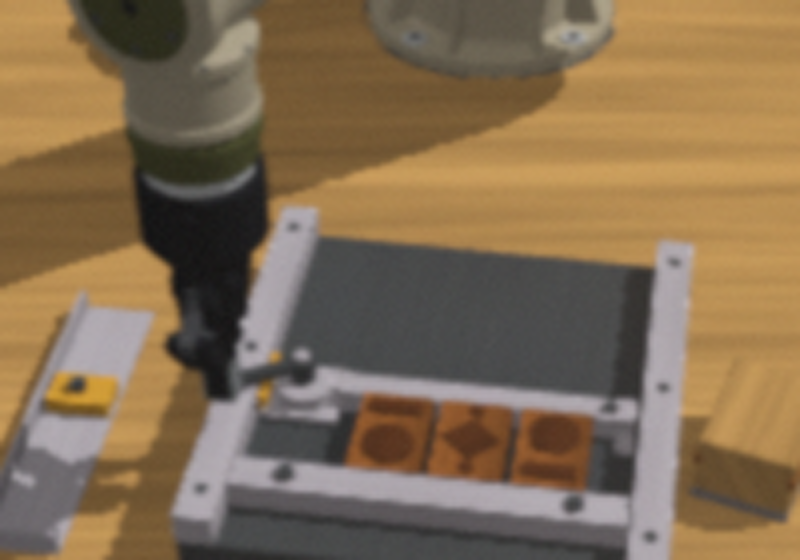

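>>> servo_tool(increments=[{"offset":[0,-0.75,0.8],"yaw":0},{"offset":[0,-1.6,1.45],"yaw":0},{"offset":[0,-2.5,1.95],"yaw":0},{"offset":[0,-3.4,2.3],"yaw":0},{"offset":[0,-4.3,2.55],"yaw":0},{"offset":[0,-5.15,2.65],"yaw":0},{"offset":[0,-6,2.7],"yaw":0},{"offset":[0,-6.9,2.6],"yaw":0}])

```text
clock: 15.9
tcp_pos: [0.5273, -0.208, 0.0744]
orientation: [-0.457, -0.54, -0.456, 0.54]
wrist_force: [1.6, -1.7, 1.1]
finger_gap: 0.0003
```

Run:
```python
from mv import *
s=env.get_state(); print(s["clock"],s["tcp_pos"],w2b(s["tcp_pos"]),s["wrist_force"])
_,p,d=shot("scene","sc10"); 
cv2.imwrite("pics/sc10c.png",cv2.resize(p[100:240,130:330,::-1],None,fx=4,fy=4,interpolation=cv2.INTER_CUBIC))
```

```text
15.9 [ 0.52734778 -0.20802615  0.07442876] [ 0.00326626 -0.16130657] [ 1.55097025 -1.72993712  1.13511153]
```

View pics/sc10c.png

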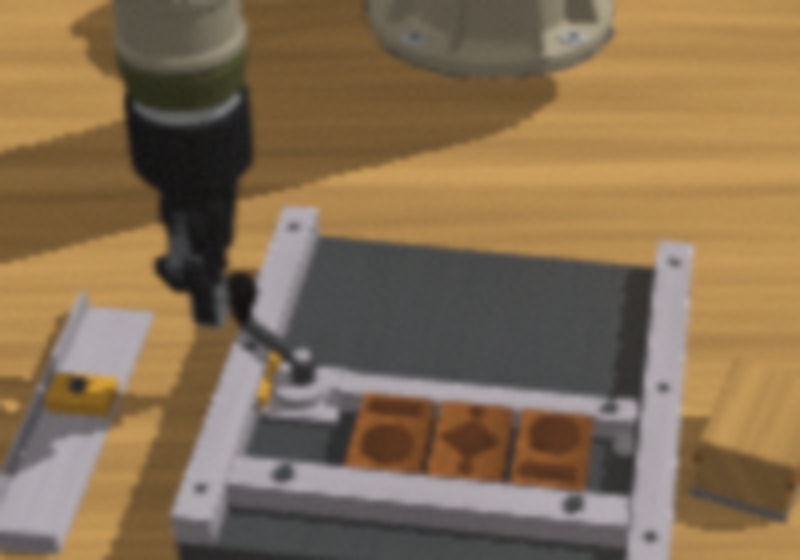

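>>> servo_tool(increments=[{"offset":[0,-0.95,-0.3],"yaw":0},{"offset":[0,-1.9,-0.8],"yaw":0},{"offset":[0,-2.4,-1.2],"yaw":0},{"offset":[0,-2.8,-1.6],"yaw":0},{"offset":[0,-3.15,-2.0],"yaw":0},{"offset":[0,-3.5,-2.4],"yaw":0},{"offset":[0,-3.8,-2.8],"yaw":0},{"offset":[0,-4.05,-3.25],"yaw":0}])

```text
clock: 16.75
tcp_pos: [0.4942, -0.1699, 0.0747]
orientation: [-0.457, -0.54, -0.455, 0.54]
wrist_force: [3.2, -5.6, -0.9]
finger_gap: 0.0
```

Run:
```python
from mv import *
s=env.get_state(); print(s["clock"],s["tcp_pos"],w2b(s["tcp_pos"]),s["wrist_force"])
_,p,d=shot("scene","sc11"); 
cv2.imwrite("pics/sc11c.png",cv2.resize(p[100:240,130:330,::-1],None,fx=4,fy=4,interpolation=cv2.INTER_CUBIC))
```

```text
16.75 [ 0.49415707 -0.16986703  0.07465327] [-0.03584129 -0.12923883] [ 3.24193646 -5.64018101 -0.86548797]
```

View pics/sc11c.png

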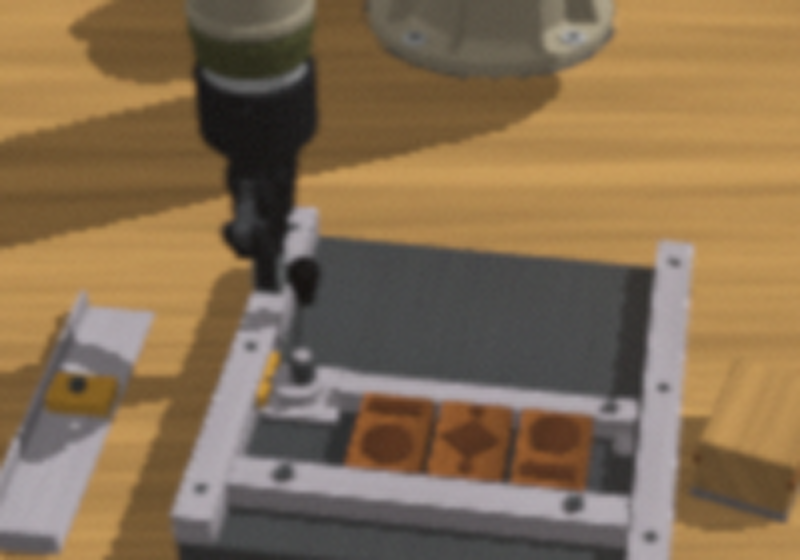

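Now the final push to the stop, straight along bed +y.

>>> servo_tool(increments=[{"offset":[0,-0.15,-0.3],"yaw":0},{"offset":[0,-0.25,-0.6],"yaw":0},{"offset":[0,-0.3,-0.8],"yaw":0},{"offset":[0,-0.3,-1.0],"yaw":0},{"offset":[0,-0.3,-1.2],"yaw":0},{"offset":[0,-0.3,-1.35],"yaw":0},{"offset":[0,-0.3,-1.45],"yaw":0},{"offset":[0,-0.3,-1.45],"yaw":0}])

```text
clock: 17.6
tcp_pos: [0.4923, -0.158, 0.0746]
orientation: [-0.458, -0.538, -0.454, 0.543]
wrist_force: [-2.6, -15.5, -0.7]
finger_gap: 0.0002
```

Run:
```python
from mv import *
s=env.get_state(); print(s["clock"],s["tcp_pos"],w2b(s["tcp_pos"]),s["wrist_force"])
```

```text
17.6 [ 0.49226636 -0.15804527  0.07457501] [-0.03968336 -0.11790008] [ -2.64167127 -15.45862703  -0.65013096]
```

>>> servo_tool(increments=[{"offset":[0,0,0.8],"yaw":0},{"offset":[0,0,2],"yaw":0},{"offset":[-0.5,0,3],"yaw":0},{"offset":[-3,0,3.5],"yaw":0},{"offset":[-6,0,4],"yaw":0},{"offset":[-8,-3,5],"yaw":0},{"offset":[-10,-6,7],"yaw":0},{"offset":[-10,-8,9],"yaw":0}])

```text
clock: 18.4
tcp_pos: [0.3985, -0.2303, 0.1771]
orientation: [0.458, 0.54, 0.456, -0.539]
wrist_force: [0.8, -0.8, 0.7]
finger_gap: -0.0001
```

Run:
```python
from mv import *
s=env.get_state(); print(s["clock"],s["tcp_pos"],w2b(s["tcp_pos"]),s["wrist_force"])
_,p,d=shot("top","top12"); 
cv2.imwrite("pics/top12c.png",cv2.resize(p[155:275,180:360,::-1],None,fx=4.4,fy=4.4,interpolation=cv2.INTER_CUBIC))
_,p,d=shot("scene","sc12"); 
cv2.imwrite("pics/sc12c.png",cv2.resize(p[140:260,130:330,::-1],None,fx=4,fy=4,interpolation=cv2.INTER_CUBIC))
```

```text
18.4 [ 0.39845848 -0.23027285  0.17712337] [-0.12008377 -0.20480529] [ 0.79170066 -0.75253594  0.67119548]
```

View pics/top12c.png

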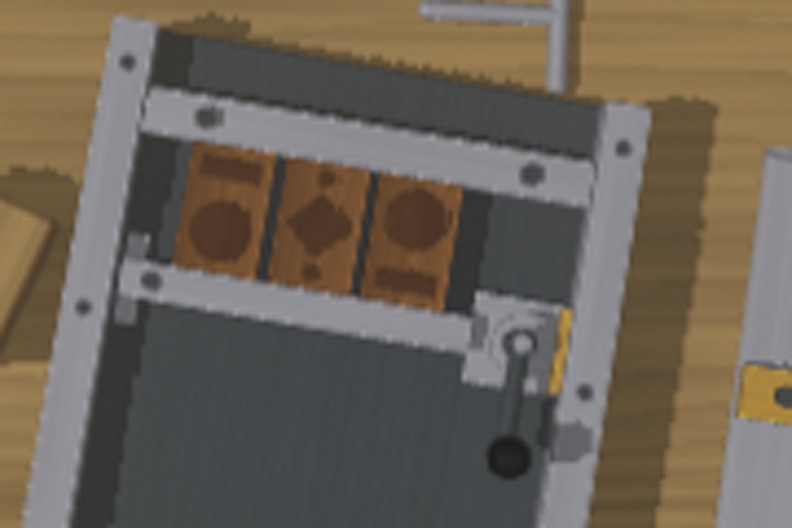

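View pics/sc12c.png

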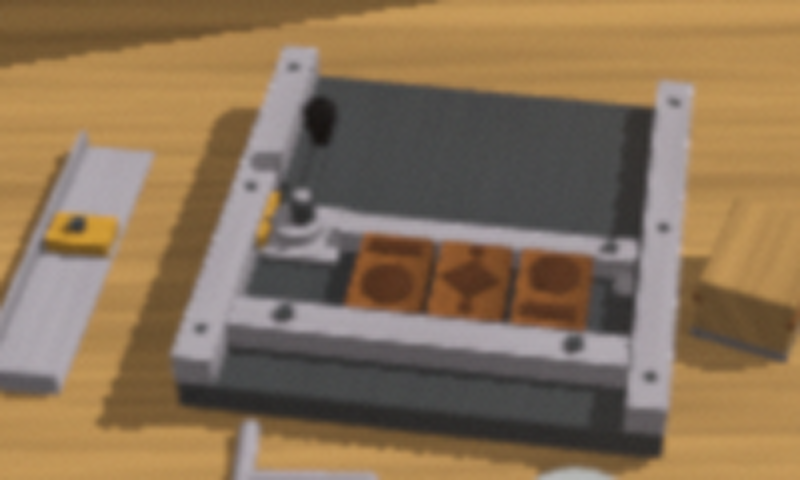

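Lever back at (509,457) from the pivot (520,343), and the blocks are tight. A numeric check before handing in.

Run:
```python
from mv import *
p=np.load("pics/top12.npz")["p"];p8=np.load("pics/top8.npz")["p"]
def knob(p):
    g=(p.max(2)<35).astype(np.uint8); g[:200]=0;g[:, :285]=0;g[:,310:]=0;g[275:]=0
    n,l,st,c=cv2.connectedComponentsWithStats(g); i=1+st[1:,4].argmax(); return c[i],st[i]
c,st=knob(p); k=w2b(onz(m,[c],.09))[0]
q=lambda u,v,z: w2b(onz(m,np.array([[u,v]])/4.4+[180,155],z))[0]
pv=q(520,343,.068); d=k-pv; print(c,st,k,pv,"theta",np.arctan2(d[1],d[0])%(2*np.pi)-np.pi)
# bar shift between before/after lock
a=p8[205:235,205:280].astype(np.float32).mean(2);b=p[205:235,205:280].astype(np.float32).mean(2)
print(cv2.phaseCorrelate(a,b), abs(a-b).mean())
hsv=cv2.cvtColor(p,cv2.COLOR_RGB2HSV); roi=np.zeros(p.shape[:2],np.uint8); roi[180:235,215:290]=1
mk=((hsv[...,0]<16)&(hsv[...,1]>110)&(p[...,0]>60)).astype(np.uint8)*roi
cn,_=cv2.findContours(mk,cv2.RETR_EXTERNAL,cv2.CHAIN_APPROX_NONE)
for x in cn:
    if cv2.contourArea(x)>150:
        P=w2b(onz(m,x.reshape(-1,2),.051)); r=cv2.minAreaRect((P*1000).astype(np.float32)); print([np.round(v,1) for v in r])
for n in("top","scene"):
    A=np.load(f"pics/{n}0.npz")["p"].astype(int);B=np.load(f"pics/{n}12.npz")["p"].astype(int)
# tools: stick / planer / key / tin region diffs in top
A=np.load("pics/top0.npz")["p"].astype(int)
for n,(y0,y1,x0,x1) in dict(stick=(185,290,340,380),planer=(192,240,153,192),key=(138,178,272,315),tin=(115,150,212,248)).items(): print(n,abs(A-p)[y0:y1,x0:x1].mean())
```

```text
[294.94871795 258.23076923] [291 255   9   8  39] [-0.03902102 -0.09518445] [ 0.01980949 -0.09627569] theta -0.018546853839381594
((0.48145850509592236, 0.022097168280231116), 1.0030558320151435) 0.7183703
[array([ 65.7, -30.1]), array([45.8, 67.6]), np.float64(89.7)]
[array([65.7, 21.2]), array([45.3, 67.5]), np.float64(89.9)]
[array([66. , 73.1]), array([67.4, 45.2]), np.float64(0.1)]Traceback (most recent call last):
  File "<stdin>", line 19, in <module>
    fid = stack.enter_context(open(os.fspath(file), "rb"))
                              ~~~~^^^^^^^^^^^^^^^^^^^^^^^
FileNotFoundError: [Errno 2] No such file or directory: 'pics/scene12.npz'
```

Run:
```python
from h import *
print(env.get_state()["wrist_force"]); print(env.hand_in())
```

```text
[ 0.48111638 -0.04884988  0.10257275]
the job is handed in; nothing more can be done
None
```

I closed up the line and handed the job in after about 19 s of the 72 s. I turned the lever to its forward stop (12 N at the stop). I then pushed the bar forward until it stopped against the blocks; the push rose from 8 to 17 N over the last 0.8 mm, and I pressed a little further. Finally I swung the lever back to its locked stop (15 N).

**Lever and bar:** In the last pictures the lever stood at about -0.02 rad. The bar measured about 0.0705 before locking and did not visibly move when the lever was thrown.

**Blocks:** All three centres came out at bed x = 65.7–66.0 mm, square within about 0.005 rad, against a home position of 65 mm. The calibration is good to about 2 mm.

**Robot:** It was clear of everything, with wrist force near zero.

**Checks that failed or disagreed:**
- My pixel comparison of the tools failed on a wrong file name and I did not rerun it. In the crops I viewed, the stick and the visible parts of the planer and T key looked unmoved. The tin was barely in view and was not checked.
- The image-shift check of the bar before and after locking gave about half a pixel sideways. I took that as noise, because the two images were otherwise nearly identical.
- The wrist also read up to 17 N upward while I pushed the bar, which I did not explain.
- One move call was refused because a field was missing, and nothing moved.

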